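Finish the pinwheel layer of weight cartons

TASK

Finish the layer of cartons on the wooden pallet slab. Set the two loose long cartons into the two empty places of the four-carton pinwheel that the two stuck-down cartons begin: flat on the deck, right way up, square to the slab, outer faces in line with the ends of their neighbours, with a finger-wide gap between cartons. Put them down gently rather than dropping them; the short carton and the square one do not belong in the layer.

Things in the scene. Friction and masses are not known exactly. Their poses are not given: they have to be found in the camera images.
- slab: fixed wooden slab 240 x 240, deck 28 above the bench. Origin: centre of underside; x, y along its edges, z up, yaw within 0.4 rad. Two stuck cartons (150 x 45 x 50) lie along slab x, centred at slab (-28.5, -81) and (28.5, 81). Empty places, for cartons lying along slab y: centres at slab (81, -28.5) and (-81, 28.5), underside at z = 28; 12 to each neighbour, long sides free at mid-length. All mm.
- carton_1: loose brown carton, 150 long (its x) x 45 wide (its y) x 50 high, 0.25 to 0.49 kg, rigid, pale tape along the top; starts on the bench (z = 0), length within 0.35 rad of world x. Origin: centre of its underside. Grip it across its width at mid-length. Odd cartons beside it (90 x 45 x 50 and 72 x 72 x 50) do not belong in the layer.
- carton_2: loose brown carton, 150 long (its x) x 45 wide (its y) x 50 high, 0.25 to 0.49 kg, rigid, pale tape along the top; starts on the bench (z = 0), length within 0.35 rad of world x. Origin: centre of its underside. Grip it across its width at mid-length. Same as carton_1; either may take either place.
Not all that is in view belongs to the job. Leave any purple look-alike of the carton_1 alone.

How it is judged:
At the end, for the whole second after the job is handed in: Each loose long carton rests flat on the slab's deck (underside within 6 to 8 mm of the deck, tilt under 0.12 rad), one in each empty place, its centre within 16 mm of the place's centre along both slab axes, its length within 0.18 rad of the slab's y, still (z of carton_1 in the frame of slab between 0.022 and 0.036 m and angle between each of carton_1, carton_2's own z axis and vertical below 0.12 rad and angle between the x axis of each of carton_1, carton_2 and the y axis of slab, either way round below 0.18 rad and linear speed of each of carton_1, carton_2 below 0.02 m/s and z of carton_2 in the frame of slab between 0.022 and 0.036 m and ((x of carton_1 in the frame of slab between 0.065 and 0.097 m and y of carton_1 in the frame of slab between -0.0445 and -0.0125 m and x of carton_2 in the frame of slab between -0.097 and -0.065 m and y of carton_2 in the frame of slab between 0.0125 and 0.0445 m) or (x of carton_1 in the frame of slab between -0.097 and -0.065 m and y of carton_1 in the frame of slab between 0.0125 and 0.0445 m and x of carton_2 in the frame of slab between 0.065 and 0.097 m and y of carton_2 in the frame of slab between -0.0445 and -0.0125 m))); the robot touches nothing.
It fails at once if carton_1 dropped, thrown or knocked (moving faster than 0.6 m/s with no finger on it) (linear speed of carton_1 above 0.6 m/s and contact force between the fingers and carton_1 below 0.05 N).
It fails at once if carton_2 dropped, thrown or knocked (moving faster than 0.6 m/s with no finger on it) (linear speed of carton_2 above 0.6 m/s and contact force between the fingers and carton_2 below 0.05 N).
It also fails if it takes over 62 s, if anything falls off the work surface, if the arm or the gripper's body presses on something with over 40 N, if the wrist force passes 120 N, or if a joint passes its speed limit or range.

ROBOT

A 6-joint arm with a two-finger parallel gripper is mounted at the origin on the work surface. World frame = base frame: x ahead of the robot, y to its left, z up, the work surface at z = 0. Lengths are in m, angles in rad, forces in N, time in s.
With the tool pointing down it reaches from about 0.35 to 0.975 m from the base axis. Payload 7.1 kg.
Tool frame: the origin (TCP) lies on the centre line of the jaws, within the pads' length; the fingertips stand 11 mm ahead of it and the grasp point (between the pads) lies 8 mm behind it; z points along the fingers, y is the line along which they close (so a half turn about z gives the same grasp; the last joint's range is limited). The gripper opens to 88 mm and grips with 3 to 60 N. Pads are 20 mm wide; open, the fingers measure 115 mm over their backs; the gripper's body (75 mm by 178 mm) begins 61 mm behind the grasp point.
Start: joints at [-1.133, 0.423, 1.63, -0, 1.089, -0.019], TCP at [0.276, -0.561, 0.234] pointing down, gripper open.
Joint ranges: [-3, 3], [-0.9, 2.11], [0.09, 2.58], [-1.31, 4.45], [0.11, 2.69], [-2.54, 2.54]. Speed limits (rad/s): [2.39, 2.39, 3.01, 3.14, 3.14, 3.14].

INTERFACE

Orientations are given as a rotation vector (axis times angle).
In Python, from station import manip gives the robot as it stands. Calls block until the motion is done:
- manip.goto(position, orientation): joint-space move of the TCP to a pose.
- manip.line_to(position, rot=None, v=0.15, contact_N=None): straight line of the TCP; rot=None keeps the orientation; v is the mean speed in m/s. With contact_N (N) it stops when the force on the tool has changed by that much, and returns True; else False.
- manip.move_j(angles): joint-space move.
- manip.move_gripper(opening, force=None): finger opening in m; force is the grip in N (None keeps the last); returns when the fingers have stopped.
- manip.sleep(seconds).
- manip.solve_ik(position, orientation): joint angles nearest the present ones, or None.
- manip.get_state(): the state.
- manip.capture(name): name is "side" or "top" or "wrist"; returns (picture, depth): 400x640x3 uint8, red, green, blue; 400x640 float32, m along the optical axis (not along the pixel's ray), 0 where there is no reading.
- manip.camera_params(name): a dict with "camera_matrix" (3x3 intrinsics, pixels), "world_from_camera" (4x4, takes a point from camera to world coordinates). Camera axes: x right, y down, z forward; pixel columns grow to the right and rows downward; lengths in m; the calibration is good to about 2 mm. A picture is of the moment at which its call begins: read the wrist's pose just before it. camera_params takes no time and is no camera call; for the wrist camera it gives the pose at the moment of the call.
A pose or a line that the arm cannot do raises manip.IKError and nothing moves.
- manip.sign_off(): hands the job in; it is judged then, once.
The state is a dict: "time_s": time; "joint_positions": joint angles; "qvel": joint speeds; "tau": joint torques, N m; "eef_pos": TCP position; "tool_rot": TCP orientation; "force": force on the tool from outside, world axes, zero at the start; "wrist_torque": the same for the moment, N m; "grip_width": finger opening in m; "finger_force": force on a finger pad.
Only numpy, scipy, OpenCV 4.12 (cv2) and the standard library are available. Lean on these libraries where they do the work, as an engineer would, in place of code of your own. Each camera call takes 0.05 s, during which the arm holds its last target. There are 200 camera calls.

## Working session

There is one attempt and no reset: what is moved stays moved. The work goes in short steps, each a Python script; the robot and the scene stay as the last script left them, time stands still between calls to the robot, and variables do not carry over. Pictures are saved under pics/ and viewed, at most 10 in all, crops included, and the job is handed in when it is done.

```bash
ls; mkdir -p pics; python3 - <<'E'
from station import manip
import cv2,numpy as np
for n in("top","side"):
    p,d=manip.capture(n); c=manip.camera_params(n)
    np.savez(f"{n}.npz",p=p,d=d,K=c["camera_matrix"],T=c["world_from_camera"])
    cv2.imwrite(f"pics/{n}0.png",p[:,:,::-1]); print(n,np.round(c["camera_matrix"],1),np.round(c["world_from_camera"],3),(d>0).mean())
print(manip.get_state())
E
```

```text
pics
top [[404.1   0.  320.4]
 [  0.  404.1 195.2]
 [  0.    0.    1. ]] [[-0.009 -0.995  0.095  0.356]
 [-1.     0.007 -0.025 -0.108]
 [ 0.025 -0.095 -0.995  1.087]
 [ 0.     0.     0.     1.   ]] 0.99616015625
side [[407.5   0.  317. ]
 [  0.  407.5 203.2]
 [  0.    0.    1. ]] [[-0.907 -0.288  0.309  0.187]
 [-0.422  0.637 -0.646  0.434]
 [-0.011 -0.716 -0.698  0.646]
 [ 0.     0.     0.     1.   ]] 0.99598046875
{'time_s': 0.1, 'joint_positions': array([-1.13300023e+00,  4.23740615e-01,  1.63057031e+00, -5.84485659e-06,
        1.08859454e+00, -1.90132336e-02]), 'qvel': array([ 9.19305800e-04, -1.19284687e-03, -3.18135158e-03,  4.14517185e-04,
        3.41254338e-05,  1.50310075e-05]), 'tau': array([ 8.82968288e-05, -5.45614064e+01, -2.74323732e+01,  6.45070220e-02,
        1.88561023e-02, -7.31667569e-05]), 'eef_pos': array([ 0.27549757, -0.56048957,  0.23301128]), 'tool_rot': array([-3.05875117e+00, -7.11045318e-01,  4.36426222e-04]), 'force': array([-0.62593866,  0.33100345,  0.11565996]), 'wrist_torque': array([-0.00199608,  0.01068882,  0.02285104]), 'finger_force': 0.0, 'grip_width': 0.08782333336779985}
```

View pics/top0.png

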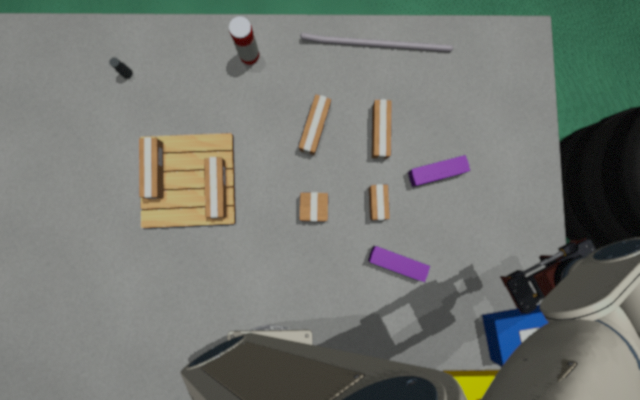

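The top view shows the slab at (187,181) with its stuck cartons at (149,168) and (214,187). There are four loose brown items:
- Long cartons at (315,125) and (382,128). Their length of about 60 px matches the stuck cartons, so these are the two I want.
- The short carton at (380,202) and the square one at (314,207), which stay out of the layer.

The purple look-alikes at (440,171) and (398,264) are to be left alone. Next I'll measure and confirm with a crop.

```bash
cat > h.py <<'E'
import numpy as np,cv2
def world(d,K,T):
    v,u=np.mgrid[:d.shape[0],:d.shape[1]]
    P=np.stack([(u-K[0,2])/K[0,0]*d,(v-K[1,2])/K[1,1]*d,d],-1)
    return P@T[:3,:3].T+T[:3,3]
def plane(uv,z,K,T):
    r=np.c_[(uv[:,0]-K[0,2])/K[0,0],(uv[:,1]-K[1,2])/K[1,1],np.ones(len(uv))]@T[:3,:3].T
    return T[:3,3]+r*((z-T[2,3])/r[:,2])[:,None]
def rects(p,d,K,T,zlo,zhi,zp,roi=None,amin=60,brown=True):
    """top faces: height band from depth, not purple; rectangle in world (x,y,long,short,yaw of long)"""
    W=world(d,K,T); hsv=cv2.cvtColor(p,cv2.COLOR_RGB2HSV)
    m=((W[...,2]>zlo)&(W[...,2]<zhi)&(d>0)&~((hsv[...,0]>120)&(hsv[...,0]<165)&(hsv[...,1]>80))).astype(np.uint8)
    if roi: r=np.zeros_like(m); r[roi[1]:roi[3],roi[0]:roi[2]]=1; m*=r
    out=[]
    for c in cv2.findContours(m,cv2.RETR_EXTERNAL,cv2.CHAIN_APPROX_NONE)[0]:
        if cv2.contourArea(c)<amin: continue
        mk=cv2.drawContours(np.zeros_like(m),[c],-1,1,-1)
        uv=np.argwhere(mk&m)[:,::-1].astype(float)
        X=plane(uv,zp,K,T)[:,:2]
        (cx,cy),(a,b),t=cv2.minAreaRect((X*1000).astype(np.float32))
        if a<b:a,b,t=b,a,t+90
        C,E=cv2.PCACompute((X*1000).astype(np.float32),None)
        out.append(dict(px=uv.mean(0).round(),c=np.r_[cx,cy].round(1),mean=C[0].round(1),a=round(a,1),b=round(b,1),t=round((t+90)%180-90,2),tp=round((np.degrees(np.arctan2(E[0,1],E[0,0]))+90)%180-90,2),z=round(float(np.median(W[...,2][mk>0]))*1000,1)))
    return out
E
python3 - <<'E'
from h import *
f=np.load("top.npz");p,d,K,T=[f[k] for k in"pdKT"]
for nm,a in dict(loose=(.036,.062,.05,(270,80,420,235)),stuck=(.066,.09,.078,(120,110,260,250)),slab=(.016,.09,.028,(120,110,260,250))).items():
    print(nm)
    for r in rects(p,d,K,T,*a): print(r)
W=world(d,K,T);print("bench z",np.median(W[240:300,100:200,2]),W[240:300,100:200,2].std())
cv2.imwrite("pics/crop0.png",cv2.resize(p[75:240,120:480,::-1],None,fx=2.2,fy=2.2,interpolation=3))
E
```

```text
loose
{'px': array([313., 207.]), 'c': array([ 425.7, -116.7]), 'mean': array([ 425.6, -116.6], dtype=float32), 'a': 69.6, 'b': 69.6, 't': 89.61, 'tp': np.float32(13.97), 'z': 50.3}
{'px': array([380., 202.]), 'c': array([ 436.2, -287.4]), 'mean': array([ 435.8, -287.3], dtype=float32), 'a': 89.3, 'b': 46.9, 't': 1.29, 'tp': np.float32(1.97), 'z': 50.2}
{'px': array([382., 128.]), 'c': array([ 631.7, -298.6]), 'mean': array([ 631.7, -298.6], dtype=float32), 'a': 152.2, 'b': 46.6, 't': -2.81, 'tp': np.float32(-2.73), 'z': 50.2}
{'px': array([315., 124.]), 'c': array([ 644.4, -121.9]), 'mean': array([ 643.6, -121.5], dtype=float32), 'a': 153.2, 'b': 45.7, 't': -17.48, 'tp': np.float32(-17.37), 'z': 50.1}
stuck
{'px': array([214., 187.]), 'c': array([474.9, 132.1]), 'mean': array([473.9, 132.3], dtype=float32), 'a': 151.0, 'b': 47.4, 't': 2.18, 'tp': np.float32(2.14), 'z': 78.0}
{'px': array([148., 168.]), 'c': array([525.2, 293.8]), 'mean': array([524.6, 295.4], dtype=float32), 'a': 150.5, 'b': 49.7, 't': 1.88, 'tp': np.float32(2.02), 'z': 78.1}
slab
{'px': array([186., 180.]), 'c': array([500.2, 216. ]), 'mean': array([499.2, 216.2], dtype=float32), 'a': 245.5, 'b': 240.1, 't': -87.87, 'tp': np.float32(77.66), 'z': 29.3}
bench z 0.0003189559366220118 0.06862318666816758
```

View pics/crop0.png

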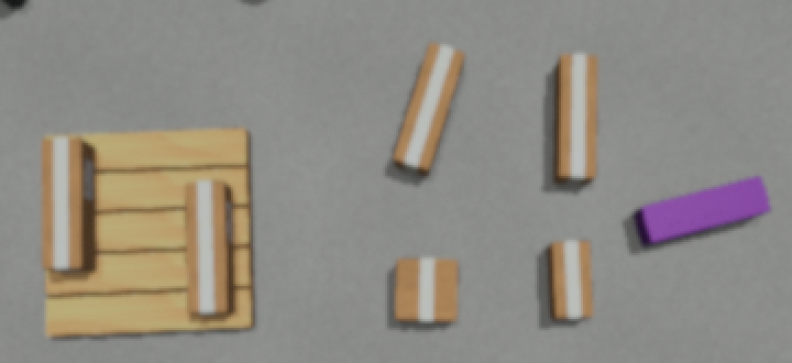

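The crop confirms it. The two long taped brown cartons measure about 152 x 46 mm with tops at 50 mm, against 89 x 47 for the short one and about 70 x 70 for the square one. The stuck cartons also fit the 57 x 162 mm spacing at a slab yaw of 2.1°. I'll move the first carton now.

```bash
cat > mv.py <<'E'
import numpy as np
from scipy.spatial.transform import Rotation as R
from station import manip
SL=np.array([.4995,.2138]); YAW=np.radians(2.1)
def place(x,y):
    c,s=np.cos(YAW),np.sin(YAW); return SL+[c*x-s*y,s*x+c*y]
def rot(phi):
    c,s=np.cos(phi),np.sin(phi); return R.from_matrix(np.c_[[-s,c,0],[c,s,0],[0,0,-1]]).as_rotvec()
def best(xy,z,phi):
    """of the two half-turn grasps, the one with the last joint nearest its middle"""
    o=[(abs(q[5]),tuple(rot(f))) for f in(phi,phi+np.pi) if (q:=manip.solve_ik(np.r_[xy,z],rot(f))) is not None]
    return np.array(min(o)[1])
def st(t):
    s=manip.get_state(); print(t,round(s["time_s"],2),s["eef_pos"].round(4),"w",round(s["grip_width"],4),"F",s["force"].round(1),"ff",round(s["finger_force"],1),"q6",round(s["joint_positions"][5],2))
def pick(xy,yaw):
    r=best(xy,.2,yaw+np.pi/2); manip.goto(np.r_[xy,.2],r); st("above")
    manip.line_to(np.r_[xy,.075],v=.15); manip.line_to(np.r_[xy,.021],v=.06)
    manip.move_gripper(.03,35); st("gripped")
    manip.line_to(np.r_[xy,.06],v=.06); manip.line_to(np.r_[xy,.2],v=.15); st("lifted")
def put(xy):
    r=best(xy,.2,YAW); manip.goto(np.r_[xy,.2],r); manip.sleep(.3); st("over place")
    manip.line_to(np.r_[xy,.07],v=.12); manip.line_to(np.r_[xy,.056],v=.04); manip.sleep(.2)
    print("contact",manip.line_to(np.r_[xy,.045],v=.015,contact_N=4)); st("down")
    manip.move_gripper(.07); manip.sleep(.2)
    manip.line_to(np.r_[xy,.09],v=.06); manip.line_to(np.r_[xy,.2],v=.2); st("clear")
E
python3 - <<'E'
from mv import *
pick(np.array([.644,-.1217]),np.radians(-17.4))
print(place(.081,-.0285),place(-.081,.0285))
if manip.get_state()["grip_width"]>.04: put(place(.081,-.0285))
E
```

```text
above 2.17 [ 0.6438 -0.1225  0.2001] w 0.0877 F [0.1 0.6 0.7] ff 0.0 q6 -1.47
gripped 4.93 [ 0.6441 -0.1215  0.0211] w 0.0451 F [-0.7  1.6  0.4] ff 35.0 q6 -1.47
lifted 6.82 [ 0.6433 -0.1216  0.1989] w 0.0449 F [-1.4  0.1 -4.3] ff 35.0 q6 -1.47
[0.58148995 0.18828728] [0.41751005 0.23931272]
over place 8.64 [0.5817 0.1879 0.2   ] w 0.0449 F [-0.8  0.1 -4.6] ff 35.0 q6 0.26
contact True
down 11.09 [0.5815 0.1883 0.049 ] w 0.0451 F [-1.1 -0.1  4. ] ff 35.0 q6 0.26
clear 13.43 [0.5808 0.1881 0.199 ] w 0.0699 F [ 0.4 -0.6 -0.1] ff 0.0 q6 0.26
```

Contact came at z = 0.049, exactly deck plus grasp height. Now the second carton, then a check picture.

```bash
python3 - <<'E'
from mv import *
from h import *
manip.move_gripper(.088)
pick(np.array([.6317,-.2986]),np.radians(-2.75))
if manip.get_state()["grip_width"]>.04: put(place(-.081,.0285))
manip.goto([.45,-.15,.3],best(np.array([.45,-.15]),.3,0)); st("away")
p,d=manip.capture("top"); c=manip.camera_params("top")
for r in rects(p,d,c["camera_matrix"],c["world_from_camera"],.066,.09,.078,(120,110,260,250)):
    v=r["mean"]/1000-SL; k,s=np.cos(YAW),np.sin(YAW)
    print("slab mm",np.round([1000*(k*v[0]+s*v[1]),1000*(-s*v[0]+k*v[1])],1),r)
cv2.imwrite("pics/top1.png",cv2.resize(p[75:300,100:480,::-1],None,fx=2,fy=2,interpolation=3))
E
```

```text
above 15.72 [ 0.632  -0.2975  0.2   ] w 0.0882 F [-0.1 -0.2 -0.2] ff 0.0 q6 1.16
gripped 18.48 [ 0.6317 -0.2986  0.021 ] w 0.0445 F [-0.2 -0.5  0.1] ff 34.9 q6 1.16
lifted 20.37 [ 0.631  -0.2983  0.1988] w 0.0448 F [ 0.8 -0.5 -2.8] ff 34.9 q6 1.16
over place 22.75 [0.4177 0.2391 0.1999] w 0.0451 F [ 1.2  0.4 -2.5] ff 34.9 q6 0.46
contact True
down 25.21 [0.4175 0.2393 0.0489] w 0.045 F [-0.6 -0.   5.6] ff 34.9 q6 0.46
clear 27.54 [0.4169 0.239  0.1991] w 0.0699 F [-1.   0.9 -0.6] ff 0.0 q6 0.46
away 29.03 [ 0.45   -0.1493  0.2995] w 0.0703 F [-0.3  0.  -0.2] ff 0.0 q6 -0.35
slab mm [-82.9  29.8] {'px': array([169., 211.]), 'c': array([415.7, 240. ]), 'mean': array([415.6, 240.5], dtype=float32), 'a': 150.4, 'b': 45.4, 't': -87.59, 'tp': np.float32(-87.38), 'z': 78.1}
slab mm [-28.3 -80.4] {'px': array([214., 187.]), 'c': array([474.9, 132.8]), 'mean': array([474.2, 132.4], dtype=float32), 'a': 151.0, 'b': 47.4, 't': 1.02, 'tp': np.float32(1.9), 'z': 78.1}
slab mm [28.3 80.6] {'px': array([148., 167.]), 'c': array([525.1, 295.3]), 'mean': array([524.8, 295.4], dtype=float32), 'a': 150.3, 'b': 47.3, 't': 1.63, 'tp': np.float32(2.01), 'z': 77.9}
slab mm [ 78.  -33.5] {'px': array([194., 146.]), 'c': array([578.5, 182.1]), 'mean': array([578.7, 183.2], dtype=float32), 'a': 152.6, 'b': 47.4, 't': -87.92, 'tp': np.float32(-88.01), 'z': 77.9}
```

View pics/top1.png

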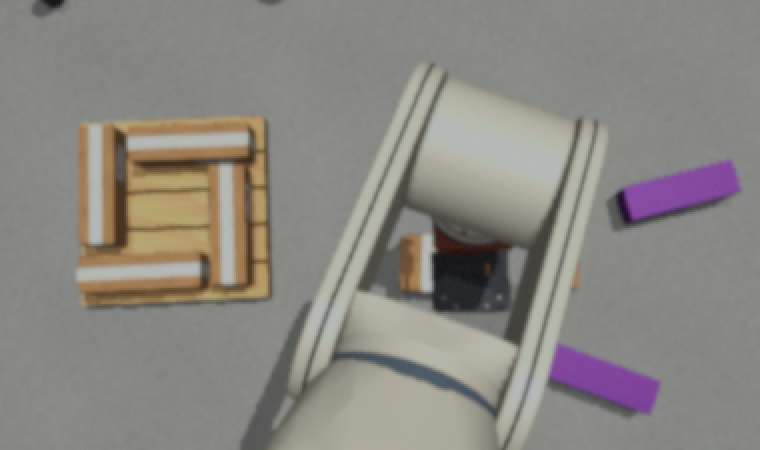

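The picture shows a complete pinwheel. The placed cartons are at crop pixels (190,143) and (142,272), with clear gaps and tops at 78 mm. Errors are at most 5 mm against the 16 mm allowed, and yaw is within 1°. The gripper is empty and clear, so I'm handing in.

```bash
python3 -c "
from station import manip
print(manip.sign_off())"
```

```text
the job is handed in; nothing more can be done
None
```

Both long cartons are in the two empty places, flat and square to the slab and within about 5 mm of centre by the top camera, and I handed the job in at about 29 s; it returned no verdict.

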